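Turn the pill dish to the guest and hold it out

ROBOT

A 6-joint arm with a two-finger parallel gripper is mounted at the origin on the work surface. World frame = base frame: x ahead of the robot, y to its left, z up, the work surface at z = 0. Lengths are in m, angles in rad, forces in N, time in s.
With the tool pointing down it reaches from about 0.3 to 0.775 m from the base axis. Payload 14.6 kg.
Tool frame: the origin (TCP) lies on the front face of the gripper's body, between the roots of the fingers; the fingertips stand 97 mm ahead of it and the grasp point (between the pads) lies 78 mm ahead of it; z points along the fingers, x is the direction in which the jaws open and shut, and the axes are right-handed (so a half turn about z gives the same grasp; the last joint's range is limited). The gripper opens to 94 mm and grips with 3 to 60 N. Pads are 16 mm wide; open, the fingers measure 119 mm over their backs; the gripper's body (75 mm by 177 mm) begins 78 mm behind the grasp point.
Start: joints at [1.218, 0.3, 1.521, -0, 1.321, -0.067], TCP at [0.155, 0.528, 0.303] pointing down, gripper open.
Joint ranges: [-3.03, 3.03], [-0.79, 2.21], [0.23, 2.52], [-1.04, 4.18], [0, 3.07], [-2.55, 2.55]. Speed limits (rad/s): [2.22, 2.22, 2.57, 3.14, 3.14, 3.14].

INTERFACE

Orientations are given as [roll, pitch, yaw] about the fixed x, y, z axes, in that order (R = Rz(yaw) Ry(pitch) Rx(roll)).
In Python, from station import sensors, camera, ctrl gives the robot as it stands.
- The arm moves only by the tool move_arm, never from a script. Its argument "rows" is text: rows parted by semicolons, each of 6 numbers parted by spaces: the shift along the tool's x, y, z in mm, then the turn, a rotation vector about the tool's x, y, z in rad. In form: x y z wx wy wz; .... A call has 1 to 20 rows; each row shifts and turns the pose as measured when the row begins, along the tool's axes as they then stand; what a row does not reach is not made up. A row lasts 1/8 s, in which the tool goes at most 62.5 mm and 10.7 degrees, less where a joint would pass 70% of its speed; a pose out of reach is approached as far as the arm can. A call with a gripper value outside its range is refused whole. "grip" is the opening, from -1 (shut) to 1 (fully open), set as the call begins (left out, the last holds). The fingers move at their own pace and stop on an object; "newtons" is the grip in N (left out, the last holds). Time passes only in rows, so rows that do not move let the fingers close. It gives the time, the measured TCP pose, the force and the opening at its end, in the units of the state.
- sensors.get_obs(): the state, without advancing time (a new reading comes with each control period).
- camera(name): name is "side" or "top" or "wrist"; returns a dict with "color" (420x560x3 uint8, blue, green, red), "z_map" (420x560 float32, m along the optical axis (not along the pixel's ray), 0 where there is no reading), "mtx" (3x3 intrinsics, pixels), "distortion" ([k1, k2, p1, p2, k3] as OpenCV has them; the pictures are not rectified), "position" and "attitude" of the camera in the world; the wrist camera has in their place "hand_eye" (4x4, takes a point from camera to tool coordinates, whose origin is the TCP and whose axes are the tool frame's). Camera axes: x right, y down, z forward; pixel columns grow to the right and rows downward; lengths in m; the calibration is good to about 2 mm. A picture is of the moment at which its call begins: read the wrist's pose just before it.
- ctrl.hand_in(): hands the job in, once; it reports no verdict.
The state is a dict: "time_s": time; "qpos": joint angles; "joint_vel": joint speeds; "tau": joint torques, N m; "ee_pos": TCP position; "eef_rot": TCP orientation; "force": force on the tool from outside, world axes, zero at the start; "moment": the same for the moment, N m; "grip_width": finger opening in m.
Only numpy, scipy, OpenCV 4.12 (cv2) and the standard library are available. Lean on these libraries where they do the work, as an engineer would, in place of code of your own. Each camera call takes 0.05 s, during which the arm holds its last target.

TASK

Offer the wax-sealed pill to the guest: take the spouted dish by its arched handle and lift it straight up off the lacquered board before turning it, so that its foot does not scrape the lacquer; then, gently and level, turn it a quarter turn in the air until its gold spout points squarely out over the gold-banded guest's edge of the board, and hold it out with its middle above that edge, about half-way along it and about 10 cm above the board. The pill must stay resting in the middle of the dish all the while and not be touched, and the cup, mortar, vial and tablet tube stay where they are. Finish while still holding the dish there, level and still: do not put it down or let go.

Things in the scene. Friction and masses are not known exactly. Their poses are not given: they have to be found in the camera images.
- board: flat black lacquered serving board, 240 mm (its x) by 360 mm (its y), 6 mm thick, fixed to the table top; origin at the centre of its underside, on the table, z up. Its +x axis points to the guest's edge, the long edge that carries a 14 mm wide gold band. Its yaw differs from run to run (up to about 0.4 rad).
- dish: loose pale green round ceramic dish, 124 mm across, rim 31 mm high, 0.2 to 0.35 kg, on a 54 mm foot near the board's middle, under an arched bamboo handle 110 mm high. Origin: centre of the foot's underside, z up; +x to the gold spout; the arch stands in the y-z plane, legs at y = +-60 mm on the rim. At the start the spout points along the board's +y within 12 degrees.
- dish_grip (a point): middle of the handle's straight top bar, 103 mm straight above the dish's origin; the bar runs along the dish's y, is 62 mm long, 12 mm thick (along the dish's x, the way to pinch it) and 14 mm high; the pill's top is 58 mm below the bar. Axes as the dish.
- dish_spout (a point): tip of the gold pouring spout, 80 mm from the dish's axis along its +x and 31 mm above its origin.
- pill_center (a point): centre of the pill: a dark red hard wax ball, 28 mm, 12 g, loose in the middle of the dish, rolling easily; at rest its centre is 24 mm above the dish's origin. The hollow is flat to 6 mm radius, then rises at 5 degrees to 26 mm, 14 to 46 mm, 48 to the rim: the pill leaves the middle if the dish is tipped more than a few degrees or jerked.
- cup: guest's plain blue drinking cup, empty, 64 mm across, 62 mm high, loose, standing on the board near the guest's edge, towards the board's -y end; origin at the centre of its underside. Not to be moved.
- mortar: white ceramic mortar, 102 mm across, 66 mm high, loose, standing on the table beside the board (in one of three places: one beyond the board's +y end, two beyond its -y end, shared with the vial and the tube); origin at the centre of its underside. Not to be moved.
- vial: clear glass vial with white screw cap, 28 mm across, 66 mm high, loose, standing on the table beside the board; origin at the centre of its underside. Not to be moved.
- tube: yellow plastic flip-top tablet tube, 32 mm across, 89 mm high, loose, standing on the table beside the board; origin at the centre of its underside. Not to be moved.
- pill: the same pill as a body; its origin lies on the ball's surface and turns with it, so use point pill_center.

How it is judged:
By the outcome, as a careful person would: the job done as asked, in the order asked, and still so for the second after the job is handed in, while the arm keeps its last pose, push and grip.
It also fails if it takes over 46 s, if anything falls off the work surface, if the arm or the gripper's body presses on something with over 40 N, if the wrist force passes 120 N, or if a joint passes its speed limit or range.

## Working session

There is one attempt and no reset: what is moved stays moved. The work goes in short steps, Python scripts to look and compute and a tool call to move; the robot and the scene stay as the last step left them, time stands still between calls to the robot, and variables do not carry over. Pictures are saved under pics/ and viewed, and the job is handed in when it is done.

Besides the shell and the picture viewer there is one more tool, called after ">>>" as name(argument=value, ...) on one line, values as JSON. move_arm: Moves the arm, as the interface text tells. Its arguments: {"type":"object","properties":{"rows":{"type":"string"},"grip":{"type":"number"},"newtons":{"type":"number"}},"required":["rows"]}

```bash
mkdir -p pics; ls; python3 - <<'E'
from station import sensors,camera,ctrl
import cv2
o=sensors.get_obs();print(o)
for n in("side","top","wrist"):
    c=camera(n);cv2.imwrite(f"pics/{n}0.png",c["color"])
    print(n,{k:(v if k not in("color","z_map") else v.shape) for k,v in c.items()})
E
```

```text
pics
{'time_s': 0.0, 'qpos': array([ 1.21838388e+00,  3.00466030e-01,  1.52159159e+00, -2.08775497e-05,
        1.32068868e+00, -6.65658443e-02]), 'joint_vel': array([-1.31930763e-03,  4.67998862e-04,  3.96650094e-04,  9.46054848e-04,
       -3.40065107e-06,  2.20851142e-04]), 'tau': array([ 7.18983938e-04, -5.31808376e+01, -3.52740490e+01,  7.08535127e-02,
        2.45311571e-02, -8.36211211e-05]), 'ee_pos': array([0.1550187 , 0.52754256, 0.3020846 ]), 'eef_rot': array([-3.14153609e+00,  1.15243387e-03,  1.28495494e+00]), 'force': array([0.07527026, 0.08398979, 0.17260371]), 'moment': array([-0.05197466, -0.00112872,  0.04058488]), 'grip_width': 0.09396600694892861}
side {'color': (420, 560, 3), 'z_map': (420, 560), 'mtx': array([[389.59077551,   0.        , 278.6278551 ],
       [  0.        , 389.59077551, 209.23093232],
       [  0.        ,   0.        ,   1.        ]]), 'distortion': array([-0.10266199,  0.        ,  0.        ,  0.        ,  0.        ]), 'position': array([0.44603986, 0.60989103, 0.7400569 ]), 'attitude': array([-2.43075686, -0.00773038, -2.91543046])}
top {'
[... 361 characters left out ...]
ay([-2.97416358, -0.01360453, -1.57137756])}
wrist {'color': (420, 560, 3), 'z_map': (420, 560), 'mtx': array([[349.2020132 ,   0.        , 275.76683329],
       [  0.        , 349.2020132 , 212.89328193],
       [  0.        ,   0.        ,   1.        ]]), 'distortion': array([-0.07511425,  0.        ,  0.        ,  0.        ,  0.        ]), 'hand_eye': array([[ 9.99999890e-01, -2.77426077e-04, -3.77675886e-04,
         5.43677907e-04],
       [ 3.58157580e-04,  9.72191905e-01,  2.34185337e-01,
        -6.73094708e-02],
       [ 3.02204319e-04, -2.34185447e-01,  9.72191897e-01,
        -8.18637867e-02],
       [ 0.00000000e+00,  0.00000000e+00,  0.00000000e+00,
         1.00000000e+00]])}
```

View pics/top0.png

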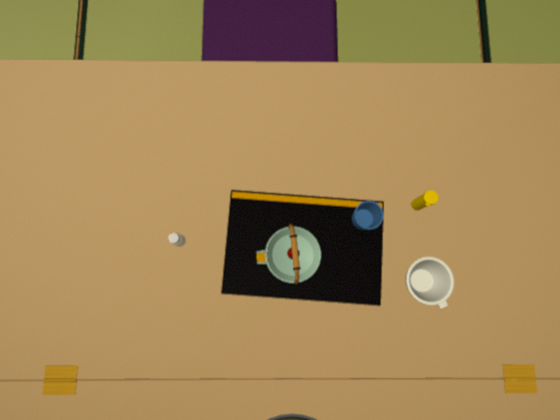

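View pics/side0.png

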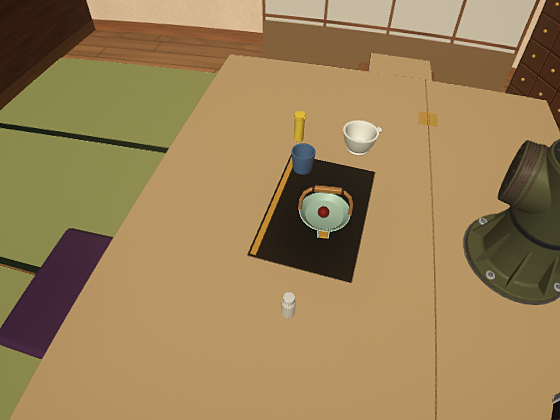

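View pics/wrist0.png

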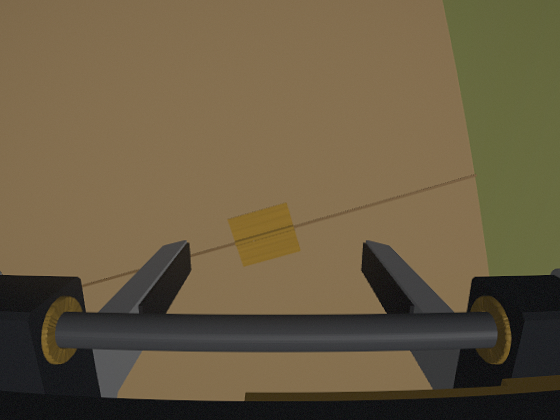

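The top view shows the board (corners near (231,191), (384,201), (380,304), (222,293)), with its gold band on the far side. The dish is at (293,254) with the spout pointing left, the cup at (368,215), the mortar at (430,281), the tube at (425,200) and the vial at (176,239). Next I'll enlarge these.

```bash
cat > h.py <<'E'
import numpy as np,cv2
from scipy.spatial.transform import Rotation as R
def pose(c,o=None):
    T=np.eye(4)
    if "position" in c:
        T[:3,:3]=R.from_euler("xyz",c["attitude"]).as_matrix();T[:3,3]=c["position"];return T
    T[:3,:3]=R.from_euler("xyz",o["eef_rot"]).as_matrix();T[:3,3]=o["ee_pos"];return T@c["hand_eye"]
def ray(c,uv,o=None):
    n=cv2.undistortPoints(np.array([[uv]],float),c["mtx"],c["distortion"])[0,0]
    T=pose(c,o);return T[:3,3],T[:3,:3]@np.array([n[0],n[1],1.])
def onz(c,uv,z,o=None):
    p,d=ray(c,uv,o);return p+d*(z-p[2])/d[2]
def tri(rs):
    A=np.zeros((3,3));b=np.zeros(3)
    for p,d in rs:
        d=d/np.linalg.norm(d);M=np.eye(3)-np.outer(d,d);A+=M;b+=M@p
    x=np.linalg.solve(A,b)
    return x,[np.linalg.norm(np.cross(x-p,d/np.linalg.norm(d))) for p,d in rs]
def cloud(c,o=None):
    h,w=c["z_map"].shape
    g=np.stack(np.meshgrid(np.arange(w),np.arange(h)),-1).reshape(-1,1,2).astype(float)
    n=cv2.undistortPoints(g,c["mtx"],c["distortion"]).reshape(h,w,2)
    P=np.dstack([n,np.ones((h,w))])*c["z_map"][...,None]
    T=pose(c,o);return P@T[:3,:3].T+T[:3,3]
def proj(c,X,o=None):
    T=np.linalg.inv(pose(c,o))
    r,_=cv2.projectPoints(np.atleast_2d(np.asarray(X,float)),cv2.Rodrigues(T[:3,:3])[0],T[:3,3],c["mtx"],c["distortion"]);return r[:,0]
def crop(c,x0,y0,w,h,name):
    s=min(800/w,600/h);cv2.imwrite("pics/"+name,cv2.resize(c["color"][y0:y0+h,x0:x0+w],None,fx=s,fy=s,interpolation=cv2.INTER_CUBIC));print(name,s)
E
python3 - <<'E'
from station import *
from station import camera
from h import *
c=camera("top");crop(c,200,170,200,150,"topc.png")
d=camera("side");crop(d,240,130,160,120+40,"sidec.png")
for z,n in((0.006,[(231,191),(384,201),(380,304),(222,293)]),):
    for p in n: print(p,onz(c,p,z).round(4))
print("side")
for p in [(291,155),(375,171),(352,281),(249,254)]: print(p,onz(d,p,.006).round(4))
P=cloud(c)
for u in [(250,280),(294,240),(295,270),(294,255),(368,205)]:print(u,P[u[1],u[0]].round(4))
E
```

```text
topc.png 4.0
sidec.png 3.75
(231, 191) [0.6156 0.139  0.006 ]
(384, 201) [ 0.5926 -0.2182  0.006 ]
(380, 304) [ 0.358  -0.1986  0.006 ]
(222, 293) [0.3824 0.155  0.006 ]
side
(291, 155) [ 0.5936 -0.213   0.006 ]
(375, 171) [ 0.3558 -0.2033  0.006 ]
(352, 281) [0.3819 0.1557 0.006 ]
(249, 254) [0.6175 0.1386 0.006 ]
(250, 280) [0.411  0.0927 0.0063]
(294, 240) [ 0.4911 -0.0007  0.1152]
(295, 270) [ 0.4312 -0.0026  0.1093]
(294, 255) [ 4.608e-01 -4.000e-04  1.167e-01]
(368, 205) [ 0.5762 -0.1712  0.0438]
```

View pics/topc.png

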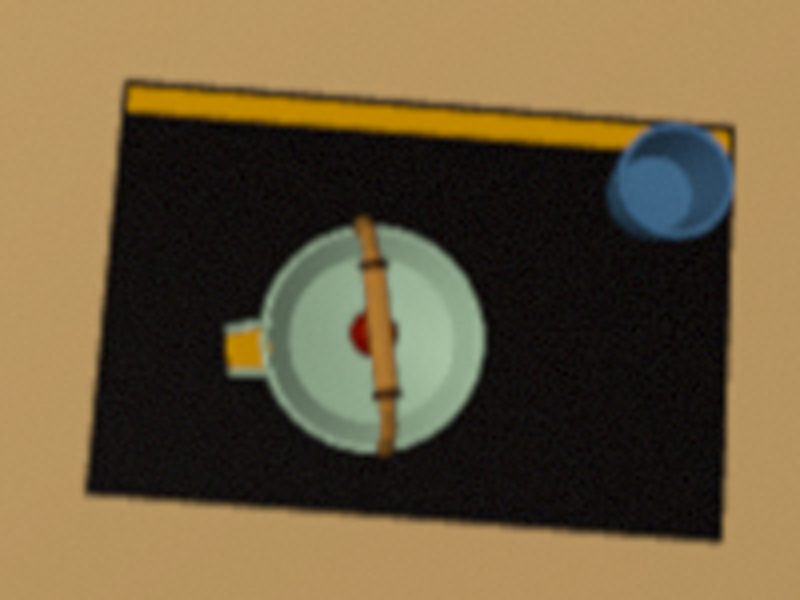

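View pics/sidec.png

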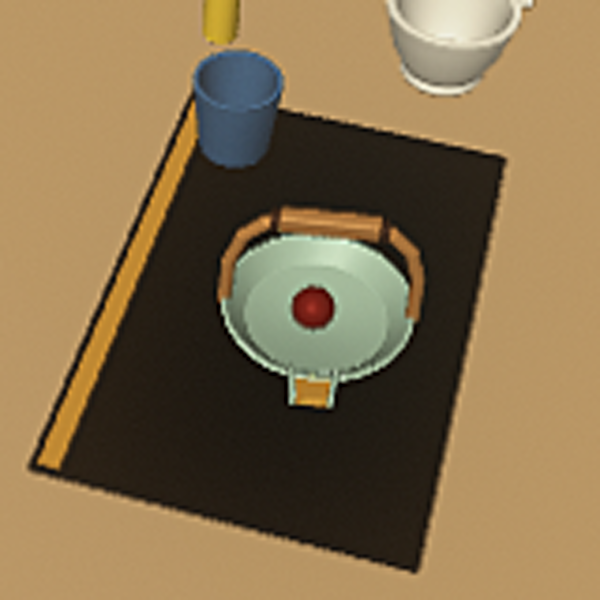

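```bash
python3 - <<'E'
from station import camera
from h import *
c=camera("top");d=camera("side")
t=lambda u,v:((u+.5)/4-.5+200,(v+.5)/4-.5+170)
s=lambda u,v:((u+.5)/3.75-.5+240,(v+.5)/3.75-.5+130)
TL=[onz(c,t(127,80),.006),onz(d,s(31,468),.006)]
BL=[onz(c,t(87,492),.006),onz(d,s(418,571),.006)]
BR=[onz(c,t(720,541),.006),onz(d,s(505,158),.006)]
TR=[onz(c,t(734,126),.006)]
m=lambda L:np.mean(L,0)
for n,L in zip(("TL","BL","BR","TR"),(TL,BL,BR,TR)):print(n,np.round(L,4).tolist())
img=np.array([m(TL),m(BL),m(BR),m(TR)])[:,:2]
mod=np.array([[.12,.18],[-.12,.18],[-.12,-.18],[.12,-.18]])
a=mod;b=img-img.mean(0)
yaw=np.arctan2((a[:,0]*b[:,1]-a[:,1]*b[:,0]).sum(),(a*b).sum())
Rm=np.array([[np.cos(yaw),-np.sin(yaw)],[np.sin(yaw),np.cos(yaw)]])
ctr=img.mean(0);print("yaw",yaw,"ctr",ctr,"edge mid",ctr+Rm@[.12,0]);print(img-(ctr+mod@Rm.T))
for n,a_,b_ in(("mid",(379.5,329),(331.5,224)),("endfar",(373,264),(279,219)),("endnear",(386.5,394),(384,229)),("spout",(227,350),(312,408)),):
    print(n,*tri([ray(c,t(*a_)),ray(d,s(*b_))]))
# cloud: bar
for cc,nm in((c,"top"),(d,"side")):
    P=cloud(cc).reshape(-1,3);k=(P[:,2]>.108)&(P[:,2]<.125)&(abs(P[:,0]-.46)<.06)&(abs(P[:,1])<.06)
    Q=P[k];print(nm,k.sum(),Q.mean(0),Q[:,2].max(), "x",Q[:,0].min(),Q[:,0].max(),np.polyfit(Q[:,0],Q[:,1],1))
# pill by colour
print([onz(cc,p,.03) for cc,p in((d,s(313,308)),)])
P=cloud(d);k=(P[...,2]>.026)&(P[...,2]<.04)
Q=P[k];Q=Q[(abs(Q[:,0]-.46)<.1)&(abs(Q[:,1])<.1)]
E
```

```text
TL [[0.6189, 0.1382, 0.006], [0.6196, 0.1403, 0.006]]
BL [[0.3832, 0.1564, 0.006], [0.3835, 0.1584, 0.006]]
BR [[0.3561, -0.1976, 0.006], [0.3575, -0.1998, 0.006]]
TR [[0.5923, -0.2162, 0.006]]
yaw -0.07521085735068661 ctr [ 0.48792099 -0.02956279] edge mid [ 0.60758175 -0.03857959]
[[-0.0018457  -0.0016708 ]
 [ 0.00157786 -0.0015586 ]
 [ 0.00206605  0.00132077]
 [-0.00179821  0.00190863]]
mid [ 0.46793368 -0.001804    0.11078769] [np.float64(0.00047087752077820417), np.float64(0.00047087752077822065)]
endfar [0.50006006 0.00125237 0.11069427] [np.float64(0.0004110716173200007), np.float64(0.00041107161731983836)]
endnear [ 0.43607619 -0.00508868  0.11071824] [np.float64(0.001176357073611073), np.float64(0.0011763570736110659)]
spout [0.46070152 0.07780825 0.03393961] [np.float64(4.3693257864113996e-05), np.float64(4.369325786396855e-05)]
top 225 [ 0.4667752  -0.00204393  0.11366523] 0.11791748698324744 x 0.4292280777000829 0.5059575402623508 [ 0.09182282 -0.04490455]
side 205 [0.46948104 0.00073819 0.11408771] 0.11877473840165165 x 0.4280745749910695 0.5108827731378194 [ 0.09504021 -0.04388138]
[array([ 0.47222484, -0.00392049,  0.03      ])]
```

```bash
cat >> h.py <<'E'
def need(o,p,yaw):
    """tool-frame shift mm and rotvec to reach tcp p, pointing down with yaw"""
    Rc=R.from_euler("xyz",o["eef_rot"]);G=R.from_euler("xyz",[np.pi,0,yaw])
    print("t",o["time_s"],"shift mm",(Rc.inv().apply(np.array(p)-o["ee_pos"])*1000).round(1),"rot",(Rc.inv()*G).as_rotvec().round(4),"shift after turn",(G.inv().apply(np.array(p)-o["ee_pos"])*1000).round(1))
E
python3 - <<'E'
from station import sensors
from h import *
need(sensors.get_obs(),[.468,-.002,.287],1.665)
E
```

```text
t 0.35 shift mm [-419.9  449.6   15.6] rot [-1.0e-04  3.0e-04 -3.8e-01] shift after turn [-556.7  261.7   15.5]
```

>>> move_arm(rows="0 0 0 0 0 -0.1; 0 0 0 0 0 -0.1; 0 0 0 0 0 -0.1;0 0 0 0 0 -0.08; -38 18 1 0 0 0; -38 18 1 0 0 0; -38 18 1 0 0 0; -38 18 1 0 0 0; -38 18 1 0 0 0; -38 18 1 0 0 0; -38 18 1 0 0 0; -38 18 1 0 0 0; -38 18 1 0 0 0; -38 18 1 0 0 0; -38 18 1 0 0 0; -38 18 1 0 0 0; -38 18 1 0 0 0; -38 18 1 0 0 0; -20 9 1 0 0 0; 0 0 0 0 0 0", grip=1)

```text
time_s: 2.85
ee_pos: [0.4825, -0.0107, 0.2878]
eef_rot: [3.138, -0.0, 1.679]
force: [-0.2, 0.6, -0.3]
grip_width: 0.0938
```

```bash
python3 - <<'E'
from station import sensors,camera
from h import *
o=sensors.get_obs();print(o["joint_vel"].round(3))
need(o,[.468,-.002,.287],1.665)
c=camera("wrist");cv2.imwrite("pics/w1.png",c["color"]);print(o["ee_pos"],o["eef_rot"])
print(proj(c,[[.468,-.002,.11],[.468,-.002,.116]],o))
E
```

```text
[ 0.01  -0.007  0.011  0.004  0.003  0.006]
t 2.85 shift mm [ 10.2 -13.5   0.8] rot [ 0.0034 -0.0005  0.0138] shift after turn [ 10.  -13.6   0.8]
[ 0.48248643 -0.01067003  0.28784351] [ 3.13817454e+00 -4.98042670e-04  1.67881964e+00]
[[288.67405035 200.75288774]
 [288.96995156 202.39996649]]
```

View pics/w1.png

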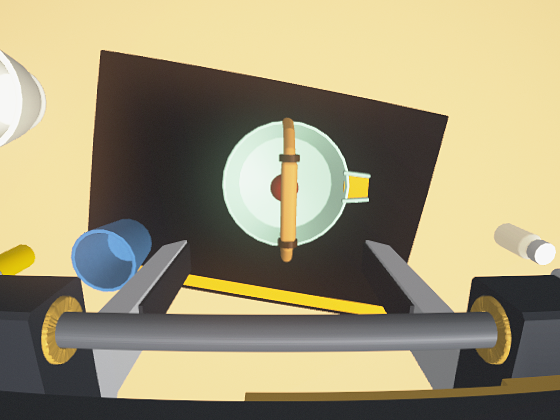

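The wrist view shows the bar's bands at (290,157) and (287,243), so its middle is near (289,200), as predicted. I'll take the yaw from an enlarged crop.

```bash
python3 - <<'E'
from station import sensors,camera
from h import *
o=sensors.get_obs();c=camera("wrist");crop(c,210,100,180,180*3//4+40,"w1c.png")
E
```

```text
w1c.png 3.4285714285714284
```

View pics/w1c.png

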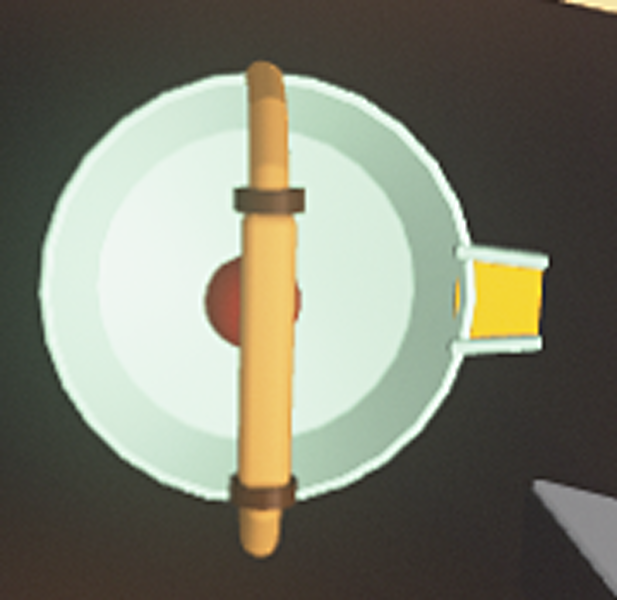

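```bash
python3 - <<'E'
from station import sensors,camera
from h import *
o=sensors.get_obs();c=camera("wrist");k=3.42857
t=lambda u,v:((u+.5)/k-.5+210,(v+.5)/k-.5+100)
a=onz(c,t(269.5,200),.110,o);b=onz(c,t(263,491),.110,o);s=onz(c,t(541,302),.037,o)
m=(a+b)/2;print(a,b,m,"bar yaw",np.arctan2(*(b-a)[[1,0]])+np.pi/2,np.linalg.norm(b-a));print(s,"spout yaw",np.arctan2(*(s-m)[[1,0]]),np.linalg.norm((s-m)[:2]))
print("pill",onz(c,t(254,302),.03,o))
T=cloud(c,o).reshape(-1,3);Q=T[(T[:,2]>.108)&(T[:,2]<.13)&(abs(T[:,0]-.468)<.08)&(abs(T[:,1])<.06)]
print(len(Q),Q.mean(0),np.percentile(Q[:,2],[50,95]),np.polyfit(Q[:,0],Q[:,1],1))
d=camera("top");t4=lambda u,v:((u+.5)/4-.5+200,(v+.5)/4-.5+170)
print(tri([ray(c,t(266.5,346),o),(lambda:ray(d,t4(379.5,329)))()]))
need(o,[*m[:2],.187],1.665)
E
```

```text
[ 0.43553353 -0.00488045  0.11      ] [0.50113179 0.00137071 0.11      ] [ 0.46833266 -0.00175487  0.11      ] bar yaw 1.6658041389909168 0.06589543745320028
[0.46115948 0.07809522 0.037     ] spout yaw 1.660388870091556 0.08017163365938779
pill [ 0.47128683 -0.00229225  0.03      ]
1621 [ 0.46628412 -0.00291892  0.11466279] [0.11517086 0.11654682] [ 0.0936209  -0.04657286]
(array([ 0.4674884 , -0.00181005,  0.1101494 ]), [np.float64(2.147004093917982e-05), np.float64(2.1470040939124384e-05)])
t 2.95 shift mm [  9.1 -13.1 101. ] rot [ 0.0036 -0.0006  0.0154] shift after turn [  9.  -12.9 101. ]
```

>>> move_arm(rows="5 -7 0 0.0036 -0.0006 0.016; 5 -6 0 0 0 0; 0 0 0 0 0 0; 0 0 0 0 0 0")

```text
time_s: 3.55
ee_pos: [0.4662, 0.0019, 0.2887]
eef_rot: [3.141, 0.0, 1.667]
force: [-0.2, 0.0, 0.1]
grip_width: 0.0938
```

```bash
python3 - <<'E'
from station import sensors
from h import *
o=sensors.get_obs();need(o,[.4682,-.0018,.187],1.664);print(o["eef_rot"])
E
```

```text
t 3.55 shift mm [ -3.8   1.6 101.7] rot [0.001  0.0002 0.0028] shift after turn [ -3.9   1.7 101.7]
[3.14056699e+00 1.80322790e-04 1.66683101e+00]
```

>>> move_arm(rows="-3 1.5 10 0.001 0 0.002; 0 0 16 0 0 0; 0 0 16 0 0 0; 0 0 14 0 0 0; 0 0 10 0 0 0; 0 0 6 0 0 0; 0 0 0 0 0 0; 0 0 0 0 0 0")

```text
time_s: 4.55
ee_pos: [0.4686, -0.0021, 0.212]
eef_rot: [-3.141, 0.0, 1.664]
force: [0.1, 0.8, 1.1]
grip_width: 0.0945
```

```bash
python3 - <<'E'
from station import sensors
from h import *
o=sensors.get_obs();need(o,[.4682,-.0018,.187],1.664);print(o["eef_rot"])
E
```

```text
t 4.55 shift mm [ 0.4 -0.4 25. ] rot [-0.0007  0.0003 -0.0003] shift after turn [ 0.4 -0.4 25. ]
[-3.14090123e+00  2.55477806e-04  1.66368731e+00]
```

>>> move_arm(rows="0.4 -0.4 10 -0.0007 0 0; 0 0 8 0 0 0; 0 0 5 0 0 0; 0 0 1 0 0 0; 0 0 0 0 0 0; 0 0 0 0 0 0")

```text
time_s: 5.3
ee_pos: [0.4683, -0.0017, 0.1868]
eef_rot: [3.141, 0.0, 1.664]
force: [0.5, 0.2, -0.2]
grip_width: 0.0938
```

```bash
python3 - <<'E'
from station import sensors,camera
from h import *
o=sensors.get_obs();need(o,[.4682,-.0018,.187],1.664);print(o["eef_rot"],o["force"])
c=camera("wrist");cv2.imwrite("pics/w2.png",c["color"])
E
```

```text
t 5.3 shift mm [-0.1 -0.2 -0.2] rot [ 0.001   0.0004 -0.0002] shift after turn [-0.1 -0.2 -0.2]
[3.14056439e+00 3.63583734e-04 1.66376670e+00] [ 0.4941154   0.17393358 -0.20330218]
```

View pics/w2.png

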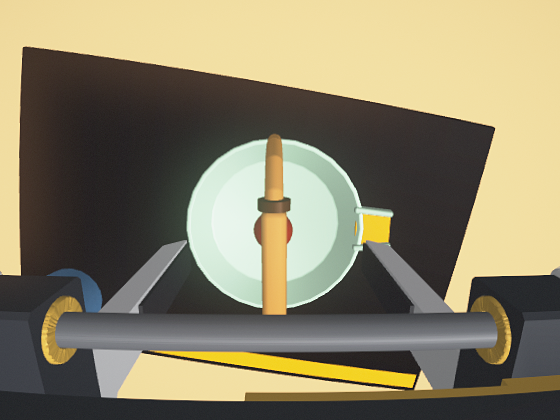

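The bar is centred between the open fingers (image x about 274). I'll close in stages so the pads meet it gently.

>>> move_arm(rows="0 0 0 0 0 0; 0 0 0 0 0 0; 0 0 0 0 0 0; 0 0 0 0 0 0; 0 0 0 0 0 0", grip=-0.66, newtons=5)

```text
time_s: 5.98
ee_pos: [0.4685, -0.0017, 0.1871]
eef_rot: [3.14, 0.001, 1.664]
force: [0.4, -1.0, -0.2]
grip_width: 0.0478
```

>>> move_arm(rows="0 0 0 0 0 0; 0 0 0 0 0 0; 0 0 0 0 0 0; 0 0 0 0 0 0", grip=-0.73)

```text
time_s: 6.48
ee_pos: [0.4685, -0.0018, 0.1871]
eef_rot: [3.14, 0.001, 1.664]
force: [0.1, -0.9, 0.5]
grip_width: 0.013
```

>>> move_arm(rows="0 0 0 0 0 0; 0 0 0 0 0 0; 0 0 0 0 0 0; 0 0 0 0 0 0", grip=-1)

```text
time_s: 6.98
ee_pos: [0.4685, -0.0019, 0.1871]
eef_rot: [3.14, 0.001, 1.664]
force: [-0.7, -0.8, -0.1]
grip_width: 0.0121
```

>>> move_arm(rows="0 0 0 0 0 0; 0 0 0 0 0 0; 0 0 0 0 0 0", newtons=15)

```text
time_s: 7.35
ee_pos: [0.4685, -0.0019, 0.1871]
eef_rot: [3.14, 0.001, 1.664]
force: [0.4, -1.1, -0.3]
grip_width: 0.0119
```

>>> move_arm(rows="0 0 0 0 0 0; 0 0 0 0 0 0; 0 0 0 0 0 0", newtons=30)

```text
time_s: 7.72
ee_pos: [0.4685, -0.0019, 0.1871]
eef_rot: [3.14, 0.001, 1.664]
force: [0.1, -1.2, 0.4]
grip_width: 0.0117
```

```bash
python3 - <<'E'
from station import sensors,camera
from h import *
o=sensors.get_obs();need(o,[.4682,-.0018,.187],1.664);print(o["eef_rot"],o["force"],o["moment"],o["grip_width"])
c=camera("side");crop(c,240,130,160,160,"side1.png")
E
```

```text
t 7.725 shift mm [ 0.1 -0.3  0.1] rot [ 0.0016  0.0009 -0.0001] shift after turn [ 0.1 -0.3  0.1]
[3.13996289e+00 8.85889160e-04 1.66385635e+00] [ 0.06259476 -1.18654786  0.3732873 ] [-0.16891777  0.01920682 -0.00929482] 0.011742336287378256
side1.png 3.75
```

View pics/side1.png

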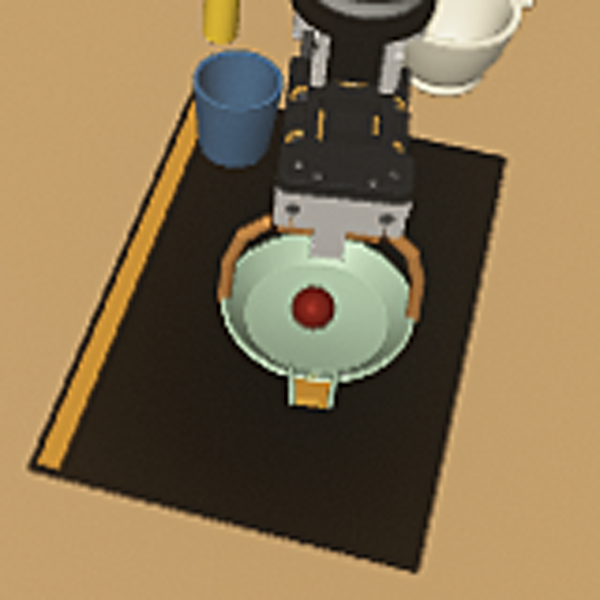

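>>> move_arm(rows="0 0 -0.5 0 0 0; 0 0 -1 0 0 0; 0 0 -2 0 0 0; 0 0 -3 0 0 0; 0 0 -4 0 0 0; 0 0 -4 0 0 0; 0 0 -4 0 0 0; 0 0 -4 0 0 0; 0 0 -3 0 0 0; 0 0 -2 0 0 0; 0 0 -1 0 0 0; 0 0 0 0 0 0", newtons=40)

```text
time_s: 9.28
ee_pos: [0.4682, -0.0017, 0.2174]
eef_rot: [3.141, 0.0, 1.664]
force: [-1.6, -0.1, -2.5]
grip_width: 0.0115
```

```bash
python3 - <<'E'
from station import sensors,camera
from h import *
o=sensors.get_obs();need(o,[.4685,-.0019,.287],1.664);print(o["ee_pos"],o["eef_rot"],o["force"],o["moment"],o["grip_width"])
c=camera("side");crop(c,240,130,160,160,"side2.png")
c=camera("wrist");cv2.imwrite("pics/w3.png",c["color"])
E
```

```text
t 9.275 shift mm [ -0.3   0.4 -69.6] rot [ 0.0008  0.0004 -0.0002] shift after turn [ -0.2   0.3 -69.6]
[ 0.4681528  -0.00169667  0.21737566] [3.14076651e+00 4.05644799e-04 1.66377011e+00] [-1.57367275 -0.06018536 -2.45064945] [-0.01957431 -0.01898338  0.01699627] 0.011492117325173953
side2.png 3.75
```

View pics/side2.png

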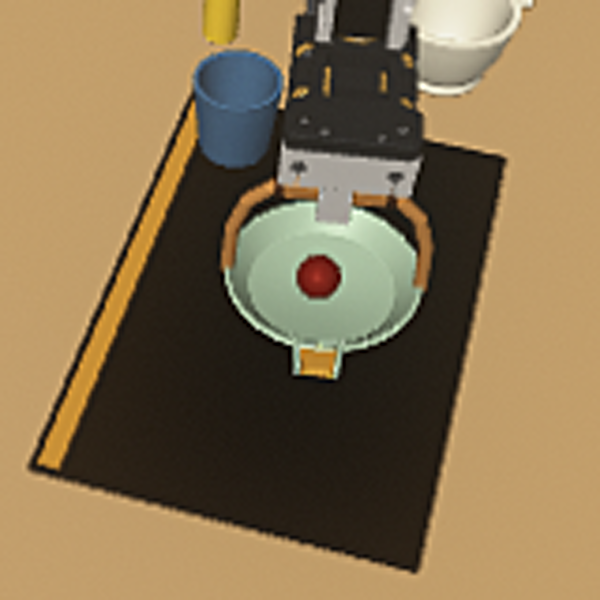

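View pics/w3.png

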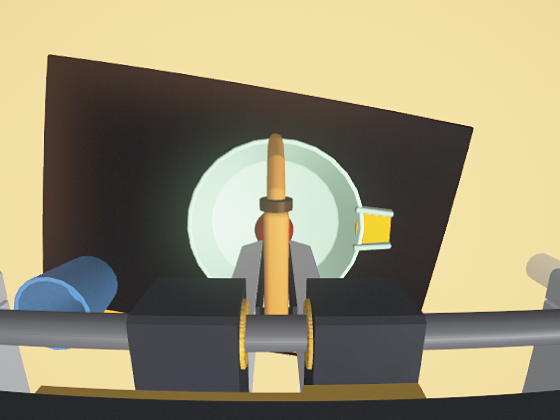

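The dish is lifted level, and the pill is central in the side view (crop (318,276)) and the wrist view ((274,228)). I'll continue up.

>>> move_arm(rows="0 0 -1 0 0 0; 0 0 -2 0 0 0; 0 0 -3 0 0 0; 0 0 -4 0 0 0; 0 0 -5 0 0 0; 0 0 -5 0 0 0; 0 0 -5 0 0 0; 0 0 -5 0 0 0; 0 0 -5 0 0 0; 0 0 -5 0 0 0; 0 0 -5 0 0 0; 0 0 -5 0 0 0; 0 0 -5 0 0 0; 0 0 -5 0 0 0; 0 0 -4 0 0 0; 0 0 -3 0 0 0; 0 0 -2 0 0 0; 0 0 -1 0 0 0; 0 0 0 0 0 0")

```text
time_s: 11.75
ee_pos: [0.468, -0.0017, 0.2923]
eef_rot: [3.141, 0.0, 1.664]
force: [-1.0, -0.1, -2.4]
grip_width: 0.0113
```

```bash
python3 - <<'E'
from station import sensors,camera
from h import *
o=sensors.get_obs();need(o,[.4685,-.0019,.287],-.075);print(o["ee_pos"],o["eef_rot"],o["force"],o["moment"],o["grip_width"],o["qpos"])
E
```

```text
t 11.75 shift mm [-0.3  0.5  5.3] rot [ 8.0000e-04 -3.0000e-04  1.7388e+00] shift after turn [0.5 0.2 5.3]
[ 0.46800035 -0.00165491  0.29228617] [3.14097318e+00 3.54100981e-04 1.66379731e+00] [-1.04359409 -0.10965002 -2.38270197] [ 0.04576197 -0.01954359  0.03828728] 0.011303027471258189 [-8.17310392e-02  1.25591508e-01  1.75731744e+00 -2.53307053e-04
  1.25801212e+00 -1.74545059e+00]
```

>>> move_arm(rows="0 0 0 0 0 0.01; 0 0 0 0 0 0.02; 0 0 0 0 0 0.03; 0 0 0 0 0 0.04; 0 0 0 0 0 0.05; 0 0 0 0 0 0.05; 0 0 0 0 0 0.05; 0 0 0 0 0 0.05; 0 0 0 0 0 0.05; 0 0 0 0 0 0.05; 0 0 0 0 0 0.05; 0 0 0 0 0 0.05; 0 0 0 0 0 0.05; 0 0 0 0 0 0.05; 0 0 0 0 0 0.05; 0 0 0 0 0 0.05; 0 0 0 0 0 0.04; 0 0 0 0 0 0.03; 0 0 0 0 0 0.02; 0 0 0 0 0 0.01")

```text
time_s: 14.25
ee_pos: [0.4678, -0.0016, 0.2915]
eef_rot: [-3.141, 0.001, 0.814]
force: [0.3, 0.1, -2.8]
grip_width: 0.0114
```

```bash
python3 - <<'E'
from station import sensors,camera
from h import *
o=sensors.get_obs();need(o,[.468,-.0017,.287],-.075);print(o["ee_pos"],o["eef_rot"],o["force"],o["moment"],o["grip_width"])
c=camera("side");crop(c,240,100,160,160,"side3.png")
E
```

```text
t 14.25 shift mm [0.1 0.2 4.5] rot [-1.000e-04  7.000e-04  8.886e-01] shift after turn [0.2 0.  4.5]
[ 0.46784296 -0.00164658  0.29154926] [-3.14118078e+00  5.89910090e-04  8.13642321e-01] [ 0.26129211  0.07058142 -2.82724325] [ 0.00605849 -0.01169898 -0.00996634] 0.011439251211206094
side3.png 3.75
```

View pics/side3.png

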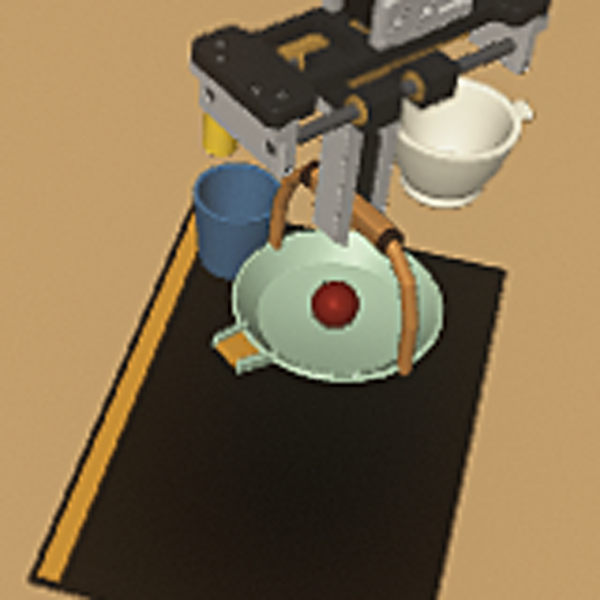

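The pill is still in the middle (crop (335,304)) and the turn is halfway done. I'll do the second half.

>>> move_arm(rows="0 0 0 0 0 0.01; 0 0 0 0 0 0.02; 0 0 0 0 0 0.03; 0 0 0 0 0 0.04; 0 0 0 0 0 0.05; 0 0 0 0 0 0.05; 0 0 0 0 0 0.05; 0 0 0 0 0 0.05; 0 0 0 0 0 0.05; 0 0 0 0 0 0.05; 0 0 0 0 0 0.05; 0 0 0 0 0 0.05; 0 0 0 0 0 0.05; 0 0 0 0 0 0.05; 0 0 0 0 0 0.05; 0 0 0 0 0 0.05; 0 0 0 0 0 0.05; 0 0 0 0 0 0.04; 0 0 0 0 0 0.02; 0 0 0 0 0 0.01")

```text
time_s: 16.8
ee_pos: [0.4679, -0.0016, 0.2916]
eef_rot: [3.141, 0.001, -0.056]
force: [-0.9, -0.2, -1.2]
grip_width: 0.0115
```

```bash
python3 - <<'E'
from station import sensors,camera
from h import *
o=sensors.get_obs();need(o,[.6075,-.0386,.287],-.075);print(o["ee_pos"],o["eef_rot"],o["force"],o["moment"],o["grip_width"])
E
```

```text
t 16.8 shift mm [141.5  29.1   4.5] rot [0.0002 0.0006 0.0191] shift after turn [142.   26.4   4.6]
[ 0.46785325 -0.00163613  0.29157753] [ 3.14138861e+00  6.40300920e-04 -5.58674288e-02] [-0.86912348 -0.18056179 -1.17361408] [-0.10671081  0.10948813  0.01657298] 0.01147865542551073
```

>>> move_arm(rows="0 0 0 0 0 0.008; 0 0 0 0 0 0.008; 1 0.2 0 0 0 0; 2 0.4 0 0 0 0; 3 0.6 0.3 0 0 0; 4 0.8 0.3 0 0 0; 5 1 0.3 0 0 0; 6 1.2 0.3 0 0 0; 6 1.2 0.3 0 0 0; 6 1.2 0.3 0 0 0; 6 1.2 0.3 0 0 0; 6 1.2 0.3 0 0 0; 6 1.2 0.3 0 0 0; 6 1.2 0.3 0 0 0; 5 1 0.3 0 0 0; 4 0.8 0.2 0 0 0; 3 0.6 0 0 0 0; 2 0.4 0 0 0 0; 1 0.2 0 0 0 0; 0 0 0 0 0 0")

```text
time_s: 19.3
ee_pos: [0.5438, -0.0227, 0.2875]
eef_rot: [3.141, 0.001, -0.072]
force: [-0.3, 0.6, -2.6]
grip_width: 0.0119
```

```bash
python3 - <<'E'
from station import sensors,camera
from h import *
o=sensors.get_obs();need(o,[.6075,-.0386,.287],-.075);print(o["ee_pos"],o["eef_rot"],o["force"],o["moment"],o["grip_width"])
c=camera("side");cv2.imwrite("pics/side4.png",c["color"])
E
```

```text
t 19.3 shift mm [64.6 11.3  0.4] rot [0.0002 0.0011 0.0026] shift after turn [64.7 11.1  0.5]
[ 0.54383863 -0.02267928  0.28746223] [ 3.14141341e+00  1.09528472e-03 -7.24119805e-02] [-0.28862773  0.64649521 -2.60363902] [-0.05037301  0.04638555 -0.05194124] 0.01186157346536464
```

View pics/side4.png

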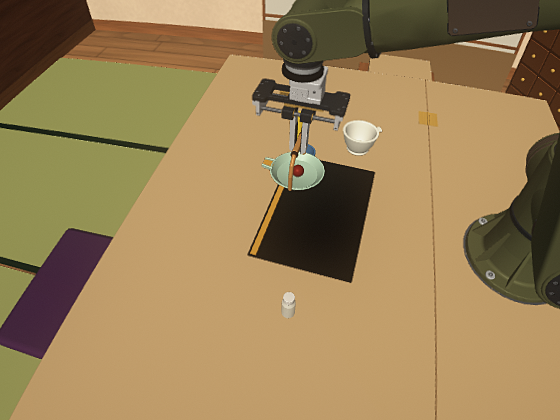

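>>> move_arm(rows="1 0.2 0 0 0 0.001; 2 0.3 0 0 0 0.001; 3 0.5 0 0 0 0; 4 0.7 0 0 0 0; 5 0.9 0 0 0 0; 5 0.9 0 0 0 0; 5 0.9 0 0 0 0; 5 0.9 0 0 0 0; 5 0.9 0 0 0 0; 5 0.9 0 0 0 0; 5 0.9 0 0 0 0; 5 0.9 0 0 0 0; 4 0.7 0 0 0 0; 3 0.5 0 0 0 0; 2 0.3 0 0 0 0; 1 0.2 0 0 0 0; 0 0 0 0 0 0; 0 0 0 0 0 0")

```text
time_s: 21.6
ee_pos: [0.6071, -0.0387, 0.2872]
eef_rot: [3.141, 0.001, -0.074]
force: [-0.5, 0.2, -2.1]
grip_width: 0.0115
```

```bash
python3 - <<'E'
from station import sensors,camera
from h import *
o=sensors.get_obs();need(o,[.6075,-.0386,.287],-.075);print(o["ee_pos"],o["eef_rot"],o["force"],o["moment"],o["grip_width"])
c=camera("side");crop(c,220,70,160,160,"side5.png")
c=camera("top");crop(c,200,120,200,150,"top5.png")
o=sensors.get_obs();c=camera("wrist");cv2.imwrite("pics/w5.png",c["color"])
E
```

```text
t 21.6 shift mm [ 0.4 -0.2  0.2] rot [0.0002 0.0013 0.0005] shift after turn [ 0.4 -0.2  0.2]
[ 0.60705925 -0.03874859  0.28723338] [ 3.14142975e+00  1.32144031e-03 -7.44941171e-02] [-0.47447223  0.22423483 -2.14969731] [-0.08807527  0.09229614 -0.0114541 ] 0.0115449063074125
side5.png 3.75
top5.png 4.0
```

View pics/side5.png

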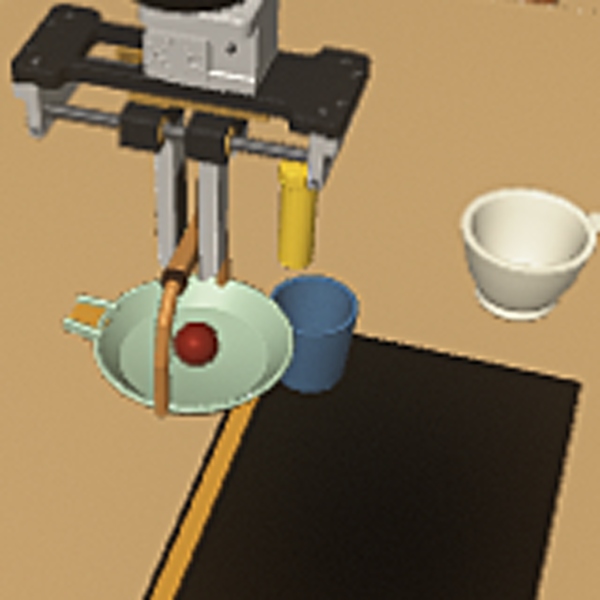

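View pics/top5.png

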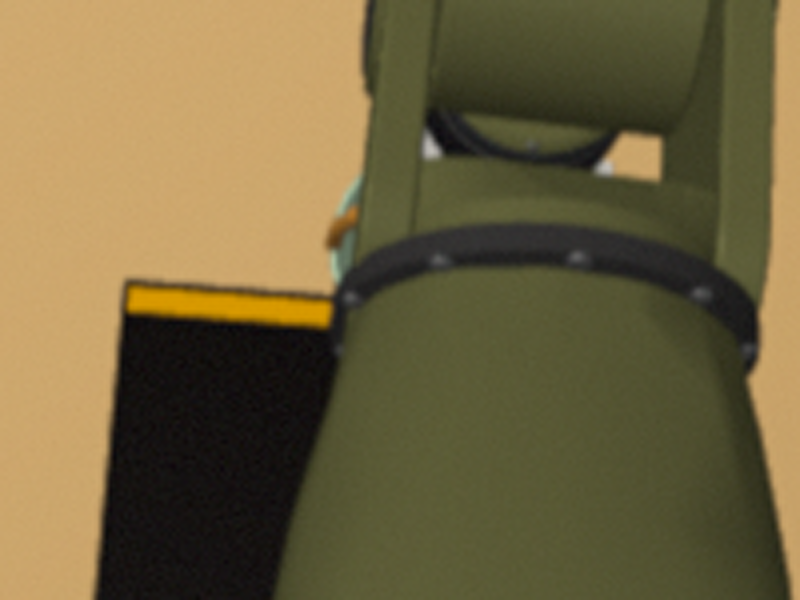

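View pics/w5.png

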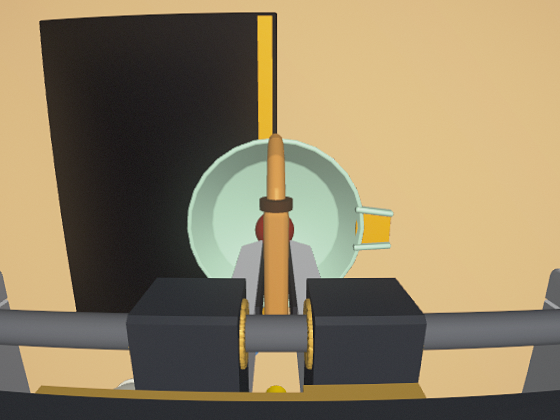

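In the wrist view the spout points square off the gold band, the dish middle is over the edge and the pill is under the bar. I'll check this numerically against the predicted positions.

```bash
python3 - <<'E'
from station import sensors,camera
from h import *
o=sensors.get_obs();w=camera("wrist");d=camera("side")
print(o["joint_vel"].round(4))
Rz=R.from_euler("z",o["eef_rot"][2]);O=np.array([*o["ee_pos"][:2],o["ee_pos"][2]-.181])
pts={"pill":[0,0,.024],"spout":[.08,0,.031]}
for n,p in pts.items():
    X=O+Rz.apply(p);u=proj(d,X)[0];v=proj(w,X,o)[0]
    print(n,X.round(4),"side crop",((u-[220,70]+.5)*3.75-.5).round(1),"wrist",v.round(1))
s=lambda u,v:((u+.5)/3.75-.5+220,(v+.5)/3.75-.5+70)
print("pill seen",tri([ray(d,s(196,343)),ray(w,(275,229),o)]))
print("spout seen",tri([ray(d,s(70,314)),ray(w,(391.5,229),o)]))
# gold edge direction from wrist: outer board edge
a=onz(w,(276,13),.006,o);b=onz(w,(275.5,130),.006,o);print("edge",a,b,np.arctan2(*(a-b)[[1,0]])-np.pi/2)
P=cloud(d)[70:230,220:380].reshape(-1,3)
# rim plane fit: rim points at radius 58-62
q=Rz.inv().apply(P-O);r=np.hypot(q[:,0],q[:,1]);k=(r>20)&(r<44)&(q[:,2]>0)&(q[:,2]<.04)
import numpy as np
A=np.c_[q[k,0],q[k,1],r[k],np.ones(k.sum())];print("tilt fit",k.sum(),np.linalg.lstsq(A,q[k,2],rcond=None)[0].round(4))
E
```

```text
[ 0.      0.0001  0.0009  0.001  -0.0008  0.0011]
pill [ 0.6071 -0.0388  0.1303] side crop [194.9 347.1] wrist [275.5 227.1]
spout [ 0.6868 -0.0447  0.1373] side crop [ 72.8 312.5] wrist [390.3 229.8]
pill seen (array([ 0.60659294, -0.03927052,  0.13326826]), [np.float64(9.059176742473726e-05), np.float64(9.059176742479297e-05)])
spout seen (array([ 0.68848319, -0.04469328,  0.13562763]), [np.float64(0.0002730673698303649), np.float64(0.0002730673698302912)])
edge [0.62047646 0.13878961 0.006     ] [0.61167822 0.0280236  0.006     ] -0.07926445832157203
tilt fit 0 [0. 0. 0. 0.]
```

>>> move_arm(rows="0 0 0 0 0 0; 0 0 0 0 0 0; 0 0 0 0 0 0; 0 0 0 0 0 0")

```text
time_s: 22.35
ee_pos: [0.607, -0.0388, 0.2873]
eef_rot: [3.141, 0.001, -0.074]
force: [0.1, 0.6, -3.2]
grip_width: 0.012
```

```bash
python3 - <<'E'
from station import sensors,ctrl
o=sensors.get_obs();print(o["ee_pos"],o["eef_rot"],abs(o["joint_vel"]).max(),o["grip_width"])
print(ctrl.hand_in())
E
```

```text
[ 0.607048   -0.03876056  0.28727333] [ 3.14140284e+00  1.28884953e-03 -7.44891176e-02] 0.0014127362666646684 0.01196342690688174
the job is handed in; nothing more can be done
None
```

I gripped the dish by its handle bar at 40 N and lifted it straight up about 10.5 cm. I then turned it in the air until the spout was square to the guest's edge, and carried it out over the middle of that edge. I handed the job in at 22.4 s, still holding the dish, with the arm at rest.

**Last checks:**
- **Position:** the dish's middle is within about 1 mm of the edge's midpoint as I measured it. The foot is about 10 cm above the board's top.
- **Spout direction:** within about 0.3° of square to the edge.
- **Level:** the tool is within about 0.1° of vertical. A separate tilt check from the side camera's depth image found no usable points, so level rests on the tool pose and on the spout and pill being where predicted.
- **Pill:** seen within about 1 mm of the dish's axis sideways. Its height came out 3 mm above the prediction, which I put down to measurement error.
- **Other objects:** the cup is in the same place in the side picture to within about a pixel. The mortar, tube and vial did not look moved in the pictures that showed them, but I did not measure them again.

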